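Reset the tube reader and keep the button held

TASK

Pull the tube reader's drawer out to its stop, then take the yellow-handled stylus out of its stand and, with it, reach down through the orange-ringed hole in the drawer's deck and press the recessed red reset button fully down, without forcing it. Keep it held down with the stylus still in the gripper and finish like that: do not let go or lift off. Leave the drawer fully out, and do not disturb the bottle, the beaker and the tube rack.

Things in the scene. Friction and masses are not known exactly. Their poses are not given: they have to be found in the camera images.
- drawer_handle (a point): Centre of the drawer's blue handle bar: 70 mm long (point y), 12 mm thick (x), 14 mm high, 105 mm above the bench, 44 mm in front of the grey front panel; clear gap behind it 38 mm. Two 12 mm legs, 29 mm either side of the middle. Site x points level into the reader, z up: the drawer opens along -x. Panel top 16 mm, reader's roof 30 mm above this point.
- drawer (a joint): How far the drawer is out of the reader, in m: 0 shut, stop at 0.130. It slides with a few newtons of friction and stays where it is left. It starts shut or nearly so, 0 to 25 mm out.
- reset_mouth (a point): Centre of the round 14 mm orange-ringed hole, at the deck's upper face, 98 mm above the bench; axes as the handle's. Moves with the drawer, 115 mm behind the bar (+x), 45 mm to its -y side; under the roof while shut, 75 mm clear of it when out. Deck 12 mm thick; the red button's face is 18 mm below this point. Tube caps on the +y half stand up to 14 mm above the deck.
- reset_button (a joint): How far the recessed red button is pressed, in m: 0 up, 0.005 fully down (its stop). Spring: 1.2 N to start it, 4 N at the stop. The button's face is 18 mm across.
- stylus_grip (a point): Centre of the stylus's yellow handle: a square bar 18 x 18 x 60 mm upright (along z), with a black cap band at its upper end; x and y are normal to its flat sides. Below it a steel pin 6 mm thick runs down the axis 55 mm; the pin's tip is 85 mm below this point. Weighs some 40 g. It starts standing in its stand.
- stylus_tip (a point): Lower end of the stylus's steel pin, on its axis.
- stand_top (a point): Centre of the top face of the green stylus stand, a fixed block 60 x 60 mm, 62 mm high on a 75 mm dark foot. The pin stands in its 9 mm hole and the underside of the yellow handle rests on this face; the stylus must rise 55 mm to be clear.
- reagent: Amber bottle, 64 mm across, 120 mm high, origin at its underside; may change places with the stand. Leave alone.
- beaker: White cup, 72 mm across, 85 mm high, origin at its underside. Leave alone.
- tube_rack: Loose blue tube rack, 120 x 120 x 55 mm, origin at its underside. Leave alone.

How it is judged:
On the way, in this order (a step that is already met when the one before it is completed fails the run):
1. the drawer is pulled out to its stop (within 8 mm) (value of joint drawer above 0.122 m), for 0.2 s.
2. the stylus is lifted out of its stand (z of stylus_tip in the frame of stand_top above 0.005 m and contact force between the fingers and stylus above 1 N), for 0.2 s.
3. the stylus, through the hole, presses the button down (value of joint reset_button above 0.0038 m and horizontal distance between stylus_tip and reset_mouth below 0.009 m and z of stylus_tip in the frame of reset_mouth below -0.018 m), for 0.2 s.
At the end, for the whole second after the job is handed in: The program finishes with the fingers gripping the stylus, whose tip is through the orange-ringed hole and pushes the button down by at least 3.8 of its 5 mm, through the last second; the drawer is still within 12 mm of its stop; bottle, beaker and tube rack are within 30 mm of where they began (all of step 3 and contact force between the fingers and stylus above 1 N and contact force between stylus and reset_button_c0 above 1 N and value of joint drawer above 0.118 m and distance of each of reagent, beaker, tube_rack from where it was at the start of the episode below 0.03 m); the arm keeps its last pose, push and grip.
It fails at once if the stylus is forced on the button (over 35 N) (contact force between stylus and reset_button_c0 above 35 N).
It fails at once if bottle, beaker or tube rack pushed away (over 30 mm) or tipped (distance of any of reagent, beaker, tube_rack from where it was at the start of the episode above 0.03 m or angle between any of reagent, beaker's own z axis and vertical above 0.5 rad).
It also fails if it takes over 64 s, if anything falls off the work surface, if the arm or the gripper's body presses on something with over 40 N, if the wrist force passes 120 N, or if a joint passes its speed limit or range.

ROBOT

A 6-joint arm with a two-finger parallel gripper is mounted at the origin on the work surface. World frame = base frame: x ahead of the robot, y to its left, z up, the work surface at z = 0. Lengths are in m, angles in rad, forces in N, time in s.
With the tool pointing down it reaches from about 0.275 to 0.825 m from the base axis. Payload 5.2 kg.
Tool frame: the origin (TCP) lies at the centre of the arm's flange, where the gripper is bolted on; the fingertips stand 186 mm ahead of it and the grasp point (between the pads) lies 167 mm ahead of it (bot.tcp_to_grasp is the distance from the TCP to the grasp point, in m); x points along the fingers, y is the direction in which the jaws open and shut, and the axes are right-handed (so a half turn about x gives the same grasp; the last joint's range is limited). The gripper opens to 93 mm and grips with 3 to 60 N. Pads are 15 mm wide; open, the fingers measure 128 mm over their backs; the gripper's body (75 mm by 188 mm) begins 65 mm behind the grasp point.
Start: joints at [-1.506, 0.259, 1.535, -0, 1.348, -0.203], TCP at [0.146, -0.53, 0.405] pointing down, gripper open.
Joint ranges: [-3.14, 3.14], [-0.91, 2.08], [0.19, 2.58], [-1.22, 4.36], [0.22, 2.71], [-3.12, 3.12]. Speed limits (rad/s): [2.57, 2.57, 3.14, 3.14, 3.14, 3.14].

INTERFACE

Orientations are given as a unit quaternion [x, y, z, w].
In Python, from bench import bot gives the robot as it stands. The module is installed in compiled form; this text tells all that it offers.
- The arm moves only by the tool servo_tool, never from a script. Its argument "deltas" is a list of rows, each an object of numbers: "hand": the finger opening in cm, from 0 to 9.3; "x", "y", "z": the shift along the tool's x, y, z in cm; "roll": the turn about the tool's x in degrees. In form: [{"hand": .., "x": .., "y": .., "z": .., "roll": ..}, ...]. A call has exactly 10 rows; each row is the pose to reach, as a shift and turn from the pose commanded when the call began, along the tool's axes at that moment; what a row does not reach only later rows make up. A row lasts 1/8 s, in which the tool goes at most 62.5 mm and 10.7 degrees, less where a joint would pass 70% of its speed; a pose out of reach is approached as far as the arm can. A call with a gripper value outside its range is refused whole. The fingers move at their own pace and stop on an object; the grip force is fixed at half the most. Time passes only in rows, so rows that repeat a pose let the fingers close, or fill a call up. It gives the time, the measured TCP pose, the force and the opening at its end, in the units of the state.
- bot.sense(): the state, without advancing time (a new reading comes with each control period).
- bot.get_image(name): name is "scene" or "side" or "wrist"; returns a dict with "color" (384x512x3 uint8, red, green, blue), "fx", "fy", "cx", "cy" (pixels), "k1" (the pictures are not rectified: a ray, as slopes to the right and down, at radius r is drawn at 1 + k1 r^2 times it, then the intrinsics apply), "world_from_camera" (4x4, takes a point from camera to world coordinates); the wrist camera has in their place "mount" (4x4, takes a point from camera to tool coordinates, whose origin is the TCP and whose axes are the tool frame's). Camera axes: x right, y down, z forward; pixel columns grow to the right and rows downward; lengths in m; the calibration is good to about 2 mm. A picture is of the moment at which its call begins: read the wrist's pose just before it. There is no depth.
- bot.hand_in(): hands the job in, once; it reports no verdict.
The state is a dict: "time_s": time; "qpos": joint angles; "qd": joint speeds; "effort": joint torques, N m; "position": TCP position; "orientation": TCP orientation; "contact_force": force on the tool from outside, world axes, zero at the start; "moment": the same for the moment, N m; "gripper_width": opening from 0.0 (shut) to 1.0 (fully open).
Only numpy, scipy, OpenCV 4.12 (cv2) and the standard library are available. Lean on these libraries where they do the work, as an engineer would, in place of code of your own. Each camera call takes 0.05 s, during which the arm holds its last target. There are 200 camera calls.

## Working session

There is one attempt and no reset: what is moved stays moved. The work goes in short steps, Python scripts to look and compute and a tool call to move; the robot and the scene stay as the last step left them, time stands still between calls to the robot, and variables do not carry over. Pictures are saved under pics/ and viewed, about 8 in all and at most 12, crops included, and the job is handed in when it is done.

Besides the shell and the picture viewer there is one more tool, called by a JSON object that holds its "method" and its "body", one argument or row to a line. servo_tool: Moves the arm, as the interface text tells. Its arguments: {"type":"object","properties":{"deltas":{"type":"array"}},"required":["deltas"]}

```bash
mkdir -p pics; cat > h.py <<'E'
import numpy as np, cv2
from scipy.spatial.transform import Rotation as R
from bench import bot
def T(s):
    M=np.eye(4);M[:3,:3]=R.from_quat(s["orientation"]).as_matrix();M[:3,3]=s["position"];return M
def grab(name,save=None):
    s=bot.sense();im=bot.get_image(name)
    im["W"]=np.array(im["world_from_camera"]) if name!="wrist" else T(s)@np.array(im["mount"])
    if save: cv2.imwrite(f"pics/{save}.png",im["color"][:,:,::-1])
    return im
def rays(im,uv):
    K=np.array([[im["fx"],0,im["cx"]],[0,im["fy"],im["cy"]],[0,0,1]],float)
    p=cv2.undistortPoints(np.array(uv,float).reshape(-1,1,2),K,np.array([im["k1"],0,0,0.]))[:,0]
    d=np.c_[p,np.ones(len(p))]@im["W"][:3,:3].T
    return im["W"][:3,3],d/np.linalg.norm(d,axis=1)[:,None]
def onplane(im,uv,z):
    o,d=rays(im,uv);return o+d*((z-o[2])/d[:,2])[:,None]
def proj(im,P):
    W=np.linalg.inv(im["W"]);K=np.array([[im["fx"],0,im["cx"]],[0,im["fy"],im["cy"]],[0,0,1]],float)
    return cv2.projectPoints(np.array(P,float).reshape(-1,3),cv2.Rodrigues(W[:3,:3])[0],W[:3,3],K,np.array([im["k1"],0,0,0.]))[0][:,0]
def tri(a,ua,b,ub):
    (o1,d1),(o2,d2)=rays(a,[ua]),rays(b,[ub]);d1,d2=d1[0],d2[0]
    t=np.linalg.lstsq(np.c_[d1,-d2],o2-o1,rcond=None)[0]
    p,q=o1+t[0]*d1,o2+t[1]*d2;return (p+q)/2,np.linalg.norm(p-q)
E
python3 - <<'E'
from h import *
a=grab("scene","scene0");b=grab("side","side0");w=grab("wrist","wrist0")
for i in(a,b,w):print(i["fx"],i["k1"],i["W"].round(3).tolist())
s=bot.sense();print(s["time_s"],s["position"],T(s)[:3,:3].round(3).tolist(),s["contact_force"],bot.tcp_to_grasp)
cv2.imwrite("pics/m0.png",cv2.resize(np.hstack([a["color"],b["color"]])[:,:,::-1],(800,300),interpolation=cv2.INTER_AREA))
E
```

```text
421.2295581656843 0.022004543104331156 [[-0.201, 0.678, -0.707, 1.318], [0.98, 0.151, -0.133, 0.141], [0.017, -0.72, -0.694, 0.776], [0.0, 0.0, 0.0, 1.0]]
422.8876765776869 -0.015251469369739222 [[-0.718, -0.538, 0.443, 0.1], [-0.696, 0.546, -0.466, 0.532], [0.009, -0.643, -0.766, 0.962], [0.0, 0.0, 0.0, 1.0]]
316.1860097356458 -0.02748601101660627 [[0.264, -0.935, -0.236, 0.211], [-0.964, -0.257, -0.063, -0.512], [-0.001, 0.244, -0.97, 0.383], [0.0, 0.0, 0.0, 1.0]]
0.15 [ 0.14553897 -0.53023129  0.40412878] [[-0.0, 0.265, -0.964], [0.001, -0.964, -0.265], [-1.0, -0.001, -0.0]] [ 0.74074117  0.30369317 -0.13109586] 0.1673
```

View pics/scene0.png

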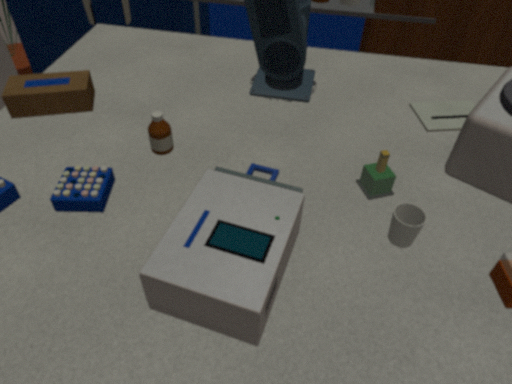

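View pics/side0.png

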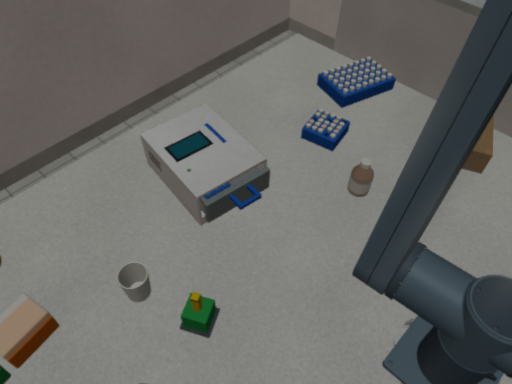

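Scene: handle near (263,172) and stylus (382,160) on the green stand, cup at (405,225), bottle at (160,133). Side: handle (245,197), stylus (196,300). Next, zoomed crops to pick the features.

```bash
python3 - <<'E'
import cv2,numpy as np
a=cv2.imread("pics/scene0.png");b=cv2.imread("pics/side0.png")
def c(i,x,y,w,h,f):return cv2.resize(i[y:y+h,x:x+w],None,fx=f,fy=f,interpolation=cv2.INTER_CUBIC)
L=np.hstack([c(a,200,155,114,50,3.5),c(b,190,145,114,85,3.5)[:175*1+122]][:1]) 
t=np.hstack([c(a,205,155,100,70,4),c(b,185,145,100,70,4)])
u=np.hstack([c(a,345,140,100,70,4),c(b,165,275,100,70,4)])
cv2.imwrite("pics/crop0.png",np.vstack([t,u]))
E
```

```text
(no output)
```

View pics/crop0.png

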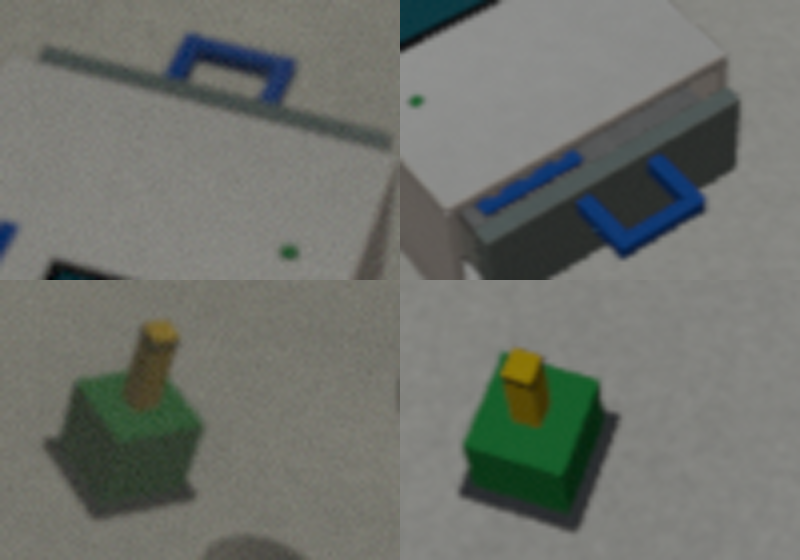

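Zoomed: handle outer top corners at crop (190,35)/(297,60) in scene and (704,195)/(622,240) in side; stylus top at (160,330) and (523,365); the panel top is clear of the roof, so the drawer is slightly out.

```bash
python3 - <<'E'
from h import *
a=grab("scene");b=grab("side")
A=lambda x,y:(205+(x-1.5)/4,155+(y-1.5)/4)
B=lambda x,y:(185+(x-401.5)/4,145+(y-1.5)/4)
A2=lambda x,y:(345+(x-1.5)/4,140+(y-281.5)/4)
B2=lambda x,y:(165+(x-401.5)/4,275+(y-281.5)/4)
for n,p,q,z in[("h-y",A(190,35),B(704,195),.112),("h+y",A(297,60),B(622,240),.112),("sty",A2(160,330),B2(523,365),.122)]:
    print(n,*tri(a,p,b,q),onplane(a,[p],z).round(4),onplane(b,[q],z).round(4))
def yaw(im,p,q,z):
    P=onplane(im,[p,q],z);v=P[1]-P[0];return P[:,:2].round(4).tolist(),np.degrees(np.arctan2(v[1],v[0])).round(2)
print("panel scene",yaw(a,A(45,47),A(390,137),.121))
print("panel side",yaw(b,B(490,243),B(738,97),.121))
print("stand scene",yaw(a,A2(125,438),A2(202,427),.062),yaw(a,A2(80,380),A2(125,438),.062))
print("stand side",yaw(b,B2(467,448),B2(560,473),.062),yaw(b,B2(560,473),B2(600,380),.062))
g=lambda im,u,z:onplane(im,[u],z).round(3)
print("bottle top",tri(a,(157,115),b,(367,161)),"beaker",g(a,(402,240),0),g(b,(137,296),0))
E
```

```text
h-y [5.70069369e-01 5.54649376e-04 1.13158402e-01] 0.0010047461703617704 [[0.5691 0.0008 0.112 ]] [[ 0.5707 -0.0007  0.112 ]]
h+y [0.58048219 0.06640688 0.11543712] 0.0018974092918374842 [[0.5773 0.0669 0.112 ]] [[0.5824 0.0635 0.112 ]]
sty [0.46819171 0.31201661 0.12131354] 0.002273156046831676 [[0.4686 0.3108 0.122 ]] [[0.4682 0.3133 0.122 ]]
panel scene ([[0.6083, -0.078], [0.6393, 0.1283]], np.float64(81.45))
panel side ([[0.6351, 0.1287], [0.6089, -0.0747]], np.float64(-97.33))
stand scene ([[0.5037, 0.3027], [0.4829, 0.35]], np.float64(113.79)) ([[0.454, 0.2747], [0.5037, 0.3027]], np.float64(29.38))
stand side ([[0.4788, 0.3526], [0.431, 0.3261]], np.float64(-150.94)) ([[0.431, 0.3261], [0.4559, 0.273]], np.float64(-64.82))
bottle top (array([ 0.43627771, -0.28932532,  0.11780145]), np.float64(0.0031260802744617244)) beaker [[ 0.634  0.375 -0.   ]] [[0.624 0.382 0.   ]]
```

{"method": "servo_tool", "body": {
  "deltas": [
    {"hand":9.3,"x":0,"y":-2,"z":-2.6,"roll":-7},
    {"hand":9.3,"x":0,"y":-5.5,"z":-7.2,"roll":-14},
    {"hand":9.3,"x":0,"y":-9,"z":-11.8,"roll":-21},
    {"hand":7,"x":0,"y":-12.5,"z":-16.4,"roll":-28},
    {"hand":4.5,"x":0,"y":-16,"z":-21,"roll":-35},
    {"hand":4.5,"x":0,"y":-19.5,"z":-25.6,"roll":-42},
    {"hand":4.5,"x":0,"y":-23,"z":-30.2,"roll":-49},
    {"hand":4.5,"x":0,"y":-26.5,"z":-34.8,"roll":-56},
    {"hand":4.5,"x":0,"y":-30,"z":-39.4,"roll":-63},
    {"hand":4.5,"x":0,"y":-32,"z":-42,"roll":-66.6}
  ]
}}

```text
time_s: 1.5
position: [0.467, -0.1083, 0.4048]
orientation: [0.533, 0.465, -0.533, 0.465]
contact_force: [0.9, -0.6, -0.2]
gripper_width: 0.485
```

```bash
cat >> h.py <<'E'
def goal(P,yaw,tip=None):
    "cm/deg deltas to bring grasp point to world P with jaw yaw (deg)"
    s=bot.sense();M=T(s);g=M[:3,3]+M[:3,0]*bot.tcp_to_grasp
    y0=np.degrees(np.arctan2(M[1,1],M[0,1]))
    d=M[:3,:3].T@(np.array(P)-g)*100
    roll=(y0-yaw+90)%180-90
    print("t",round(s["time_s"],2),"grasp",g.round(4),"yaw",y0.round(2),"tilt",M[:3,0].round(4),"F",np.round(s["contact_force"],1),"w",round(s["gripper_width"],3),"\n -> xyz",d.round(2),"roll",roll.round(1),"q6",s["qpos"][5].round(2))
E
python3 - <<'E'
from h import *
goal([.581,.0325,.2],-8)
E
```

```text
t 1.5 grasp [ 0.467  -0.1082  0.2375] yaw -7.77 tilt [ 4.e-04  3.e-04 -1.e+00] F [ 0.9 -0.6 -0.2] w 0.485 
 -> xyz [  3.76   9.39 -15.49] roll 0.2 q6 -0.33
```

{"method": "servo_tool", "body": {
  "deltas": [
    {"hand":4.5,"x":0,"y":2,"z":-3,"roll":0},
    {"hand":4.5,"x":0,"y":4.5,"z":-7.5,"roll":0},
    {"hand":4.5,"x":0,"y":7,"z":-11.5,"roll":0.2},
    {"hand":4.5,"x":1,"y":8.5,"z":-14,"roll":0.2},
    {"hand":4.5,"x":2,"y":9.4,"z":-15.5,"roll":0.2},
    {"hand":4.5,"x":3,"y":9.4,"z":-15.5,"roll":0.2},
    {"hand":4.5,"x":3.8,"y":9.4,"z":-15.5,"roll":0.2},
    {"hand":4.5,"x":3.8,"y":9.4,"z":-15.5,"roll":0.2},
    {"hand":4.5,"x":3.8,"y":9.4,"z":-15.5,"roll":0.2},
    {"hand":4.5,"x":3.8,"y":9.4,"z":-15.5,"roll":0.2}
  ]
}}

```text
time_s: 2.75
position: [0.5807, 0.0292, 0.3674]
orientation: [0.535, 0.462, -0.535, 0.463]
contact_force: [0.2, -0.2, 0.8]
gripper_width: 0.483
```

```bash
python3 - <<'E'
from h import *
w=grab("wrist","wrist1")
goal([.581,.0325,.105],-8)
hsv=cv2.cvtColor(w["color"],cv2.COLOR_RGB2HSV)
m=cv2.inRange(hsv,(105,120,40),(130,255,255))
for c in cv2.findContours(m,0,2)[0]:
    if cv2.contourArea(c)>150: print(cv2.contourArea(c),cv2.boundingRect(c),np.round(cv2.approxPolyDP(c,3,True)[:,0],0).tolist())
E
```

```text
t 2.8 grasp [0.5809 0.0293 0.2   ] yaw -8.28 tilt [ 1.e-03 -2.e-04 -1.e+00] F [0.2 0.3 0.2] w 0.484 
 -> xyz [ 9.5  -0.05 -0.32] roll -0.3 q6 0.0
2606.0 (246, 149, 66, 88) [[247, 150], [247, 236], [298, 236], [300, 219], [260, 219], [260, 166], [311, 165], [311, 150]]
388.0 (350, 82, 11, 104) [[360, 82], [355, 94], [350, 185], [354, 176]]
```

View pics/wrist1.png

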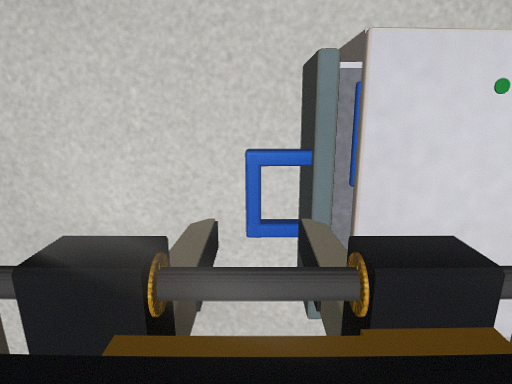

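Bar seen at columns 247–260, rows 150–236 and nearly parallel to the image; panel to the right. Now casting it to z = 0.112.

```bash
python3 - <<'E'
from h import *
w=grab("wrist")
P=onplane(w,[(246.5,149.5),(246.5,236.5),(260,149.5),(260,236.5)],.112);print(P.round(4))
v=P[0]-P[1];print(np.degrees(np.arctan2(v[1],v[0])),np.linalg.norm(v))
c=(P[0]+P[1]+P[2]+P[3])/4;print(c);goal([c[0],c[1],.105],-8)
E
```

```text
[[ 0.5787  0.0689  0.112 ]
 [ 0.5682  0.0007  0.112 ]
 [ 0.5886  0.0674  0.112 ]
 [ 0.5788 -0.0009  0.112 ]]
81.20141140947798 0.06903340130196459
[0.57856914 0.03403171 0.112     ]
t 2.85 grasp [0.5809 0.0294 0.1999] yaw -8.27 tilt [ 9.e-04 -1.e-04 -1.e+00] F [ 0.3 -0.6  0.4] w 0.483 
 -> xyz [ 9.49 -0.3  -0.42] roll -0.3 q6 0.0
```

{"method": "servo_tool", "body": {
  "deltas": [
    {"hand":3.4,"x":0,"y":-0.2,"z":-0.4,"roll":0.2},
    {"hand":3.4,"x":0,"y":-0.2,"z":-0.45,"roll":0.2},
    {"hand":3.4,"x":2,"y":-0.2,"z":-0.45,"roll":0.2},
    {"hand":3.4,"x":5,"y":-0.2,"z":-0.45,"roll":0.2},
    {"hand":3.4,"x":7.5,"y":-0.2,"z":-0.45,"roll":0.2},
    {"hand":3.4,"x":9.3,"y":-0.2,"z":-0.45,"roll":0.2},
    {"hand":3.4,"x":9.5,"y":-0.2,"z":-0.45,"roll":0.2},
    {"hand":1.0,"x":9.5,"y":-0.2,"z":-0.45,"roll":0.2},
    {"hand":0,"x":9.5,"y":-0.2,"z":-0.45,"roll":0.2},
    {"hand":0,"x":9.5,"y":-0.2,"z":-0.45,"roll":0.2}
  ]
}}

```text
time_s: 4.1
position: [0.5794, 0.0344, 0.2726]
orientation: [0.536, 0.462, -0.535, 0.462]
contact_force: [-2.2, -0.4, 4.2]
gripper_width: 0.13
```

```bash
python3 - <<'E'
from h import *
goal([.579,.034,.105],-8.5)
E
```

```text
t 4.1 grasp [0.5795 0.0344 0.1053] yaw -8.45 tilt [ 7.e-04 -1.e-04 -1.e+00] F [-2.2 -0.4  4.2] w 0.13 
 -> xyz [ 0.03 -0.04  0.05] roll 0.1 q6 0.01
```

{"method": "servo_tool", "body": {
  "deltas": [
    {"hand":0,"x":0,"y":-0.5,"z":0,"roll":0},
    {"hand":0,"x":0,"y":-1.5,"z":0,"roll":0},
    {"hand":0,"x":0,"y":-3,"z":0,"roll":0},
    {"hand":0,"x":0,"y":-4.5,"z":0,"roll":0},
    {"hand":0,"x":0,"y":-6,"z":0,"roll":0},
    {"hand":0,"x":0,"y":-7.5,"z":0,"roll":0},
    {"hand":0,"x":0,"y":-8.7,"z":0,"roll":0},
    {"hand":0,"x":0,"y":-9.6,"z":0,"roll":0},
    {"hand":0,"x":0,"y":-10,"z":0,"roll":0},
    {"hand":0,"x":0,"y":-10,"z":0,"roll":0}
  ]
}}

```text
time_s: 5.35
position: [0.4792, 0.0489, 0.2726]
orientation: [-0.535, -0.462, 0.536, -0.462]
contact_force: [-1.0, -3.2, 9.0]
gripper_width: 0.131
```

{"method": "servo_tool", "body": {
  "deltas": [
    {"hand":0,"x":0,"y":-0.2,"z":0,"roll":0},
    {"hand":0,"x":0,"y":-0.4,"z":0,"roll":0},
    {"hand":0,"x":0,"y":-0.6,"z":0,"roll":0},
    {"hand":0,"x":0,"y":-0.8,"z":0,"roll":0},
    {"hand":0,"x":0,"y":-1.0,"z":0,"roll":0},
    {"hand":0,"x":0,"y":-1.0,"z":0,"roll":0},
    {"hand":0,"x":0,"y":-1.0,"z":0,"roll":0},
    {"hand":0,"x":0,"y":-1.0,"z":0,"roll":0},
    {"hand":0,"x":0,"y":-1.0,"z":0,"roll":0},
    {"hand":0,"x":0,"y":-1.0,"z":0,"roll":0}
  ]
}}

```text
time_s: 6.6
position: [0.4698, 0.0503, 0.2726]
orientation: [-0.535, -0.461, 0.535, -0.462]
contact_force: [2.0, -3.2, 8.9]
gripper_width: 0.124
```

{"method": "servo_tool", "body": {
  "deltas": [
    {"hand":0,"x":0,"y":-0.2,"z":0,"roll":0},
    {"hand":0,"x":0,"y":-0.4,"z":0,"roll":0},
    {"hand":0,"x":0,"y":-0.6,"z":0,"roll":0},
    {"hand":0,"x":0,"y":-0.8,"z":0,"roll":0},
    {"hand":0,"x":0,"y":-0.8,"z":0,"roll":0},
    {"hand":0,"x":0,"y":-0.8,"z":0,"roll":0},
    {"hand":0,"x":0,"y":-0.8,"z":0,"roll":0},
    {"hand":0,"x":0,"y":-0.8,"z":0,"roll":0},
    {"hand":0,"x":0,"y":-0.8,"z":0,"roll":0},
    {"hand":0,"x":0,"y":-0.8,"z":0,"roll":0}
  ]
}}

```text
time_s: 7.85
position: [0.4619, 0.0514, 0.2726]
orientation: [-0.535, -0.461, 0.535, -0.462]
contact_force: [1.0, -3.7, 8.2]
gripper_width: 0.129
```

{"method": "servo_tool", "body": {
  "deltas": [
    {"hand":0,"x":0,"y":-0.2,"z":0,"roll":0},
    {"hand":0,"x":0,"y":-0.4,"z":0,"roll":0},
    {"hand":0,"x":0,"y":-0.6,"z":0,"roll":0},
    {"hand":0,"x":0,"y":-0.6,"z":0,"roll":0},
    {"hand":0,"x":0,"y":-0.6,"z":0,"roll":0},
    {"hand":0,"x":0,"y":-0.6,"z":0,"roll":0},
    {"hand":0,"x":0,"y":-0.6,"z":0,"roll":0},
    {"hand":0,"x":0,"y":-0.6,"z":0,"roll":0},
    {"hand":0,"x":0,"y":-0.6,"z":0,"roll":0},
    {"hand":0,"x":0,"y":-0.6,"z":0,"roll":0}
  ]
}}

```text
time_s: 9.1
position: [0.4598, 0.0516, 0.2726]
orientation: [0.538, 0.458, -0.533, 0.465]
contact_force: [18.5, -4.3, -12.0]
gripper_width: 0.129
```

```bash
python3 - <<'E'
from h import *
goal([.579,.034,.105],-8.5)
w=grab("wrist");c=cv2.resize(w["color"],(400,300));b=grab("side")["color"];a=grab("scene")["color"]
cv2.imwrite("pics/m1.png",np.vstack([np.hstack([c,cv2.resize(b,(400,300))]),np.hstack([cv2.resize(b[120:270,150:350],(400,300)),cv2.resize(a[130:280,180:380],(400,300))])])[:,:,::-1])
E
```

```text
t 9.1 grasp [0.4618 0.0512 0.1053] yaw -8.48 tilt [ 0.0119 -0.0023 -0.9999] F [ 18.5  -4.3 -12. ] w 0.129 
 -> xyz [ 0.18 11.85 -0.03] roll 0.0 q6 0.02
```

View pics/m1.png

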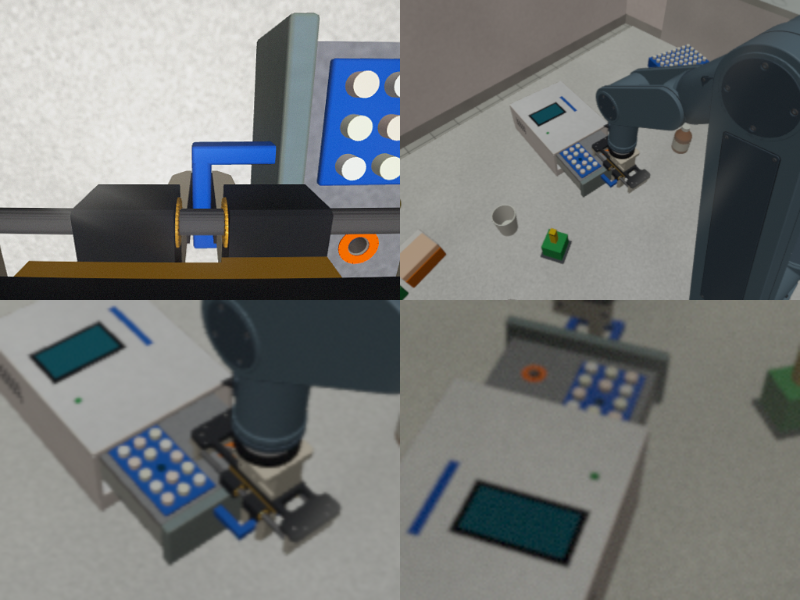

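Drawer is at its stop: 18.5 N pull with no further travel. The bar has moved 0.119 m from its start. The wrist view shows the orange ring at about (458,316) full-res px.

{"method": "servo_tool", "body": {
  "deltas": [
    {"hand":1.5,"x":0,"y":0.2,"z":0,"roll":0},
    {"hand":3.4,"x":0,"y":0.2,"z":0,"roll":0},
    {"hand":3.4,"x":0,"y":0.2,"z":0,"roll":0},
    {"hand":3.4,"x":-1,"y":0.2,"z":0,"roll":0},
    {"hand":3.4,"x":-3,"y":0.2,"z":0,"roll":0},
    {"hand":3.4,"x":-6,"y":0.2,"z":0,"roll":0},
    {"hand":3.4,"x":-10,"y":0.2,"z":0,"roll":0},
    {"hand":3.4,"x":-13,"y":0.2,"z":0,"roll":0},
    {"hand":5,"x":-14,"y":0.2,"z":0,"roll":0},
    {"hand":5,"x":-14,"y":0.2,"z":0,"roll":0}
  ]
}}

```text
time_s: 10.5
position: [0.4584, 0.0524, 0.4118]
orientation: [0.536, 0.462, -0.535, 0.462]
contact_force: [0.7, -0.2, -0.4]
gripper_width: 0.518
```

```bash
cat >> h.py <<'E'
def ring(im):
    hsv=cv2.cvtColor(im["color"],cv2.COLOR_RGB2HSV)
    m=cv2.inRange(hsv,(3,170,90),(14,255,255))
    cs=cv2.findContours(m,0,2)[0]
    return [(cv2.contourArea(c),cv2.boundingRect(c),cv2.fitEllipse(cv2.convexHull(c))) for c in cs if cv2.contourArea(c)>25 and len(c)>6]
E
python3 - <<'E'
from h import *
goal([.468,.312,.2],29)
for n in("wrist","scene"):
    w=grab(n,n+"2")
    for r in ring(w): print(n,r,onplane(w,[r[2][0]],.098).round(4))
hsv=cv2.cvtColor(w["color"],cv2.COLOR_RGB2HSV)
w=grab("wrist");m=cv2.inRange(cv2.cvtColor(w["color"],cv2.COLOR_RGB2HSV),(105,120,40),(130,255,255))
for c in cv2.findContours(m,0,2)[0]:
    if cv2.contourArea(c)>300:
        q=cv2.approxPolyDP(c,3,True)[:,0];print(q.tolist(),onplane(w,q,.112)[:,:2].round(4).tolist())
E
```

```text
t 10.5 grasp [0.4585 0.0524 0.2445] yaw -8.45 tilt [ 3.e-04 -0.e+00 -1.e+00] F [ 0.7 -0.2 -0.4] w 0.518 
 -> xyz [  4.45  -2.87 -25.82] roll -37.5 q6 0.02
wrist (293.5, (363, 215, 30, 21), ((377.3214416503906, 228.21826171875), (26.53913116455078, 30.299806594848633), 66.91495513916016)) [[ 0.5692 -0.0105  0.098 ]]
[[312, 150], [257, 151], [258, 224], [302, 224], [310, 217], [308, 210], [268, 209], [268, 164], [311, 163]] [[0.5099, 0.0783], [0.462, 0.0845], [0.4529, 0.0171], [0.4934, 0.0111], [0.5015, 0.0169], [0.5004, 0.0239], [0.4641, 0.0303], [0.47, 0.0716], [0.5078, 0.0669]]
[[350, 94], [346, 180], [481, 180], [495, 93]] [[0.5468, 0.1207], [0.5373, 0.047], [0.6596, 0.0289], [0.6704, 0.1042]]
```

{"method": "servo_tool", "body": {
  "deltas": [
    {"hand":5,"x":0,"y":-0.2,"z":-2,"roll":-4},
    {"hand":5,"x":0,"y":-0.7,"z":-6,"roll":-9},
    {"hand":5,"x":0,"y":-1.2,"z":-11,"roll":-16},
    {"hand":5,"x":0,"y":-1.8,"z":-16,"roll":-23},
    {"hand":5,"x":1,"y":-2.3,"z":-21,"roll":-30},
    {"hand":5,"x":2,"y":-2.7,"z":-24.5,"roll":-35},
    {"hand":5,"x":3,"y":-2.9,"z":-25.8,"roll":-35.5},
    {"hand":5,"x":4,"y":-2.9,"z":-25.8,"roll":-35.5},
    {"hand":5,"x":4,"y":-2.9,"z":-25.8,"roll":-35.5},
    {"hand":5,"x":4,"y":-2.9,"z":-25.8,"roll":-35.5}
  ]
}}

```text
time_s: 11.9
position: [0.4683, 0.3107, 0.3721]
orientation: [0.37, 0.603, -0.37, 0.603]
contact_force: [0.4, -0.5, 0.8]
gripper_width: 0.538
```

```bash
python3 - <<'E'
from h import *
goal([.468,.312,.095],27)
w=grab("wrist","wrist3");h=cv2.cvtColor(w["color"],cv2.COLOR_RGB2HSV)
print(proj(w,[[.468,.312,.122],[.468,.312,.062]]))
for n,lo,hi,z in(("yel",(18,120,60),(35,255,255),.122),("grn",(45,100,30),(85,255,255),.062)):
  for c in cv2.findContours(cv2.inRange(h,lo,hi),0,2)[0]:
    if cv2.contourArea(c)>100:
        q=cv2.approxPolyDP(c,3,True)[:,0];P=onplane(w,q,z);v=np.diff(np.vstack([P,P[:1]]),axis=0)
        print(n,cv2.contourArea(c),q.tolist(),P[:,:2].round(4).tolist(),np.degrees(np.arctan2(v[:,1],v[:,0])).round(1))
E
```

```text
t 11.9 grasp [0.4683 0.3106 0.2048] yaw 26.93 tilt [ 4.e-04 -1.e-04 -1.e+00] F [ 0.4 -0.5  0.8] w 0.538 
 -> xyz [10.98  0.03 -0.14] roll -0.1 q6 -0.08
[[257.78066567 199.85334691]
 [257.73527651 182.13305901]]
yel 8274.5 [[511, 334], [503, 327], [373, 329], [371, 336], [250, 337], [252, 341], [243, 336], [224, 339], [129, 335], [115, 355], [511, 353]] [[0.7192, 0.3032], [0.7081, 0.3058], [0.607, 0.2545], [0.6092, 0.2477], [0.5171, 0.2005], [0.5205, 0.1977], [0.5114, 0.1987], [0.4983, 0.1886], [0.4242, 0.1549], [0.4206, 0.1297], [0.7322, 0.2874]] [ 167.  -153.1  -71.5 -152.9  -40.5  173.4 -142.4 -155.5  -98.2   26.8
  129.4]
yel 418.5 [[145, 257], [136, 283], [136, 304], [141, 316], [148, 315], [154, 307], [153, 301], [152, 307], [151, 301], [140, 300], [145, 293], [140, 288], [147, 273], [142, 268]] [[0.4096, 0.2295], [0.4116, 0.2045], [0.4187, 0.1862], [0.4266, 0.1774], [0.4315, 0.181], [0.4331, 0.1905], [0.4302, 0.1954], [0.4316, 0.1897], [0.4287, 0.1946], [0.4202, 0.1913], [0.4215, 0.1993], [0.4162, 0.2017], [0.4162, 0.2171], [0.411, 0.2194]] [ -85.4  -68.9  -48.2   36.6   80.4  
[... 673 characters left out ...]
 -81.6   33.6  -49.5   84.2  -49.   -68.8  178.3  -47.9  142.7 -153.6
  -58.    52.   -64.9   17.2  101.5  124.7  138.   162.2  -96.2  141.3]
yel 502.5 [[251, 187], [250, 210], [270, 210], [271, 188]] [[0.459, 0.3186], [0.4664, 0.3022], [0.4799, 0.3091], [0.4726, 0.3247]] [ -65.8   26.9  115.  -156. ]
yel 206.5 [[251, 174], [250, 185], [270, 185], [268, 174]] [[0.4546, 0.3274], [0.4576, 0.3196], [0.4709, 0.3264], [0.4657, 0.3331]] [ -68.5   26.9  127.5 -153.1]
grn 4243.5 [[232, 145], [227, 151], [229, 211], [290, 212], [292, 150], [284, 144]] [[0.4314, 0.3323], [0.4297, 0.3253], [0.4563, 0.2742], [0.5089, 0.2998], [0.4823, 0.353], [0.4732, 0.3545]] [-103.7  -62.5   25.9  116.6  170.6 -152. ]
```

View pics/wrist3.png

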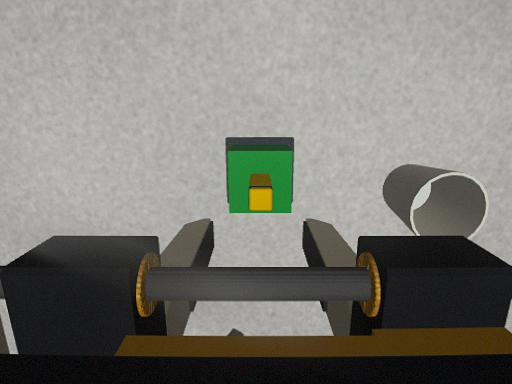

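The wrist view shows the stylus top at (260,199), centred between the fingers, with the stand square to the jaws. Descending and gripping.

{"method": "servo_tool", "body": {
  "deltas": [
    {"hand":5,"x":1,"y":0.15,"z":-0.2,"roll":0.3},
    {"hand":5,"x":4,"y":0.15,"z":-0.2,"roll":0.3},
    {"hand":5,"x":7.5,"y":0.15,"z":-0.2,"roll":0.3},
    {"hand":5,"x":10,"y":0.15,"z":-0.2,"roll":0.3},
    {"hand":5,"x":10.8,"y":0.15,"z":-0.2,"roll":0.3},
    {"hand":4,"x":10.8,"y":0.15,"z":-0.2,"roll":0.3},
    {"hand":2.5,"x":10.8,"y":0.15,"z":-0.2,"roll":0.3},
    {"hand":0.5,"x":10.8,"y":0.15,"z":-0.2,"roll":0.3},
    {"hand":0.5,"x":10.8,"y":0.15,"z":-0.2,"roll":0.3},
    {"hand":0.5,"x":10.8,"y":0.15,"z":-0.2,"roll":0.3}
  ]
}}

```text
time_s: 13.2
position: [0.4686, 0.3144, 0.2646]
orientation: [0.371, 0.602, -0.37, 0.602]
contact_force: [-0.8, -0.2, 4.4]
gripper_width: 0.195
```

```bash
python3 - <<'E'
from h import *
goal([.469,.313,.2],26.6)
E
```

```text
t 13.2 grasp [0.4689 0.3144 0.0973] yaw 26.74 tilt [ 1.4e-03  6.0e-04 -1.0e+00] F [-0.8 -0.2  4.4] w 0.195 
 -> xyz [-10.27  -0.04   0.14] roll 0.1 q6 -0.07
```

{"method": "servo_tool", "body": {
  "deltas": [
    {"hand":0.5,"x":-0.5,"y":0,"z":0,"roll":0},
    {"hand":0.5,"x":-1.5,"y":0,"z":0,"roll":0},
    {"hand":0.5,"x":-3,"y":0,"z":0,"roll":0},
    {"hand":0.5,"x":-5,"y":0,"z":0,"roll":0},
    {"hand":0.5,"x":-7,"y":0,"z":0,"roll":0},
    {"hand":0.5,"x":-9,"y":0,"z":0,"roll":0},
    {"hand":0.5,"x":-11,"y":0,"z":0,"roll":0},
    {"hand":0.5,"x":-13,"y":0,"z":0,"roll":0},
    {"hand":0.5,"x":-14,"y":0,"z":0,"roll":0},
    {"hand":0.5,"x":-14,"y":0,"z":0,"roll":0}
  ]
}}

```text
time_s: 14.45
position: [0.4684, 0.3143, 0.4048]
orientation: [0.371, 0.602, -0.37, 0.602]
contact_force: [0.9, -0.8, -0.7]
gripper_width: 0.192
```

```bash
python3 - <<'E'
from h import *
goal([.5689,-.0104,.237],-8.5)
w=grab("wrist","wrist4");s=bot.sense();M=T(s)
g=M[:3,3]+M[:3,0]*bot.tcp_to_grasp
print("pred tip px",proj(w,[g+[0,0,-.0903],g+[0,0,-.0353]]))
E
```

```text
t 14.45 grasp [0.4687 0.3144 0.2375] yaw 26.74 tilt [ 1.8e-03  8.0e-04 -1.0e+00] F [ 0.9 -0.8 -0.7] w 0.192 
 -> xyz [ 0.04 -5.67 33.51] roll 35.2 q6 -0.07
pred tip px [[256.57766895 198.50640602]
 [256.45870381 223.00697071]]
```

View pics/wrist4.png

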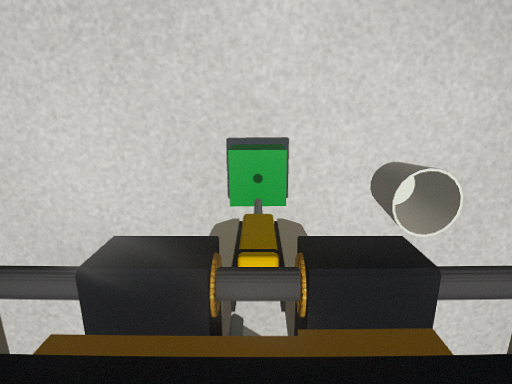

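The stylus is out and held straight: its tip at ~(258,200) matches the prediction (257,198.5). Carrying it to above the hole.

{"method": "servo_tool", "body": {
  "deltas": [
    {"hand":0.5,"x":0,"y":-0.3,"z":2,"roll":3},
    {"hand":0.5,"x":0,"y":-1,"z":6,"roll":8},
    {"hand":0.5,"x":0,"y":-1.9,"z":11,"roll":13},
    {"hand":0.5,"x":0,"y":-2.7,"z":16,"roll":18},
    {"hand":0.5,"x":0,"y":-3.5,"z":21,"roll":23},
    {"hand":0.5,"x":0,"y":-4.4,"z":26,"roll":28},
    {"hand":0.5,"x":0,"y":-5.1,"z":30,"roll":33},
    {"hand":0.5,"x":0,"y":-5.5,"z":32.5,"roll":35.2},
    {"hand":0.5,"x":0,"y":-5.7,"z":33.5,"roll":35.2},
    {"hand":0.5,"x":0,"y":-5.7,"z":33.5,"roll":35.2}
  ]
}}

```text
time_s: 15.75
position: [0.568, -0.0113, 0.4031]
orientation: [-0.536, -0.462, 0.536, -0.461]
contact_force: [0.2, 0.5, 0.4]
gripper_width: 0.194
```

```bash
cat > look.py <<'E'
from h import *
import sys
goal([.5689,-.0104,.1703],-8.5)
w=grab("wrist",sys.argv[1]);M=T(bot.sense());g=M[:3,3]+M[:3,0]*bot.tcp_to_grasp
print("tip px",proj(w,[g-[0,0,.0903]]),"mouth px",proj(w,[[.5689,-.0104,.098]]))
for r in ring(w): print(r,onplane(w,[r[2][0]],.098).round(4))
cv2.imwrite("pics/%sc.png"%sys.argv[1],cv2.resize(w["color"][110:260,160:360],(800,600),interpolation=cv2.INTER_CUBIC)[:,:,::-1])
E
python3 look.py wrist5
```

```text
t 15.75 grasp [ 0.5678 -0.0113  0.2358] yaw -8.53 tilt [-1.3e-03  4.0e-04 -1.0e+00] F [0.2 0.5 0.4] w 0.194 
 -> xyz [ 6.55  0.1  -0.1 ] roll -0.0 q6 -0.07
tip px [[257.14453318 198.31907392]] mouth px [[258.53617497 184.0416602 ]]
```

View pics/wrist5c.png

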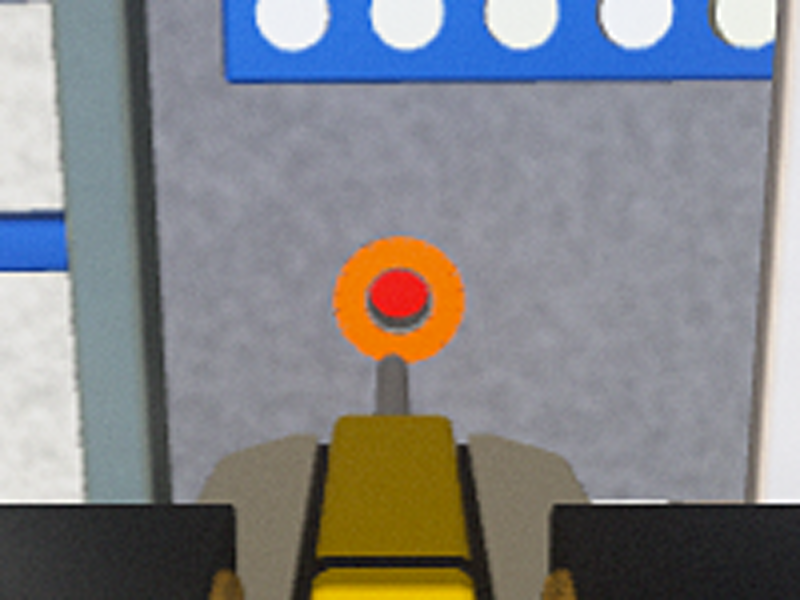

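Ring centre at crop (400,300), red button visible; pin tip at (392,358). Both match the projections to about 1 px. Lowering the tip to just above the deck.

{"method": "servo_tool", "body": {
  "deltas": [
    {"hand":0.5,"x":0,"y":0.12,"z":-0.15,"roll":0},
    {"hand":0.5,"x":0.5,"y":0.12,"z":-0.15,"roll":0},
    {"hand":0.5,"x":1.3,"y":0.12,"z":-0.15,"roll":0},
    {"hand":0.5,"x":2.2,"y":0.12,"z":-0.15,"roll":0},
    {"hand":0.5,"x":3.0,"y":0.12,"z":-0.15,"roll":0},
    {"hand":0.5,"x":3.6,"y":0.12,"z":-0.15,"roll":0},
    {"hand":0.5,"x":4.0,"y":0.12,"z":-0.15,"roll":0},
    {"hand":0.5,"x":4.0,"y":0.12,"z":-0.15,"roll":0},
    {"hand":0.5,"x":4.0,"y":0.12,"z":-0.15,"roll":0},
    {"hand":0.5,"x":4.0,"y":0.12,"z":-0.15,"roll":0}
  ]
}}

```text
time_s: 17.05
position: [0.5697, -0.0093, 0.3641]
orientation: [0.536, 0.462, -0.535, 0.462]
contact_force: [-0.2, -0.6, -0.4]
gripper_width: 0.193
```

```bash
python3 look.py wrist6
```

```text
t 17.05 grasp [ 0.5699 -0.0094  0.1968] yaw -8.46 tilt [ 7.e-04 -2.e-04 -1.e+00] F [-0.2 -0.6 -0.4] w 0.193 
 -> xyz [ 2.65 -0.08  0.12] roll 0.0 q6 -0.06
tip px [[257.13291045 199.10205623]] mouth px [[256.20329568 197.67940759]]
```

View pics/wrist6c.png

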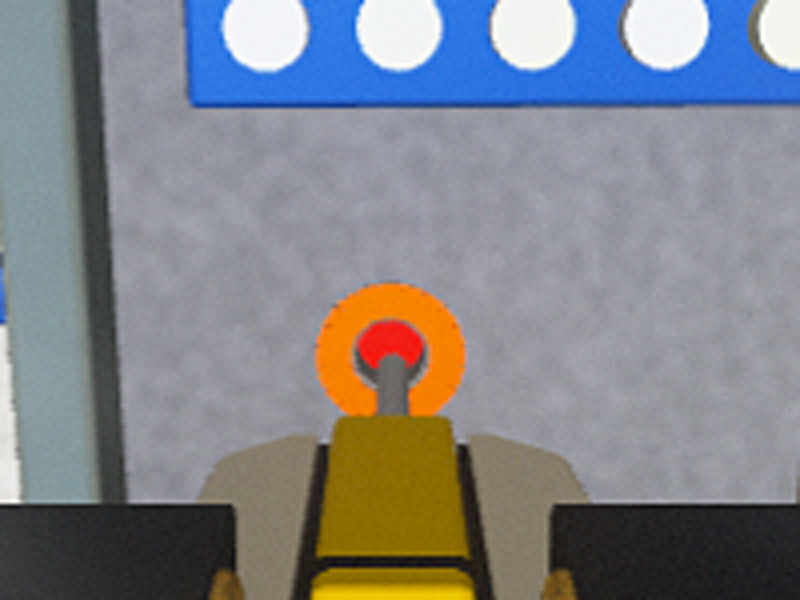

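The tip (392,358) is over the hole centre (390,355). Going down into the hole and beginning the press.

{"method": "servo_tool", "body": {
  "deltas": [
    {"hand":0.5,"x":0.3,"y":-0.04,"z":0.08,"roll":0},
    {"hand":0.5,"x":0.8,"y":-0.04,"z":0.08,"roll":0},
    {"hand":0.5,"x":1.4,"y":-0.04,"z":0.08,"roll":0},
    {"hand":0.5,"x":2.0,"y":-0.04,"z":0.08,"roll":0},
    {"hand":0.5,"x":2.4,"y":-0.04,"z":0.08,"roll":0},
    {"hand":0.5,"x":2.6,"y":-0.04,"z":0.08,"roll":0},
    {"hand":0.5,"x":2.75,"y":-0.04,"z":0.08,"roll":0},
    {"hand":0.5,"x":2.9,"y":-0.04,"z":0.08,"roll":0},
    {"hand":0.5,"x":2.9,"y":-0.04,"z":0.08,"roll":0},
    {"hand":0.5,"x":2.9,"y":-0.04,"z":0.08,"roll":0}
  ]
}}

```text
time_s: 18.35
position: [0.5691, -0.01, 0.335]
orientation: [0.536, 0.462, -0.535, 0.462]
contact_force: [-2.2, 0.0, 1.7]
gripper_width: 0.193
```

```bash
python3 -c "
from h import *
goal([.5689,-.0104,.1653],-8.5)"
```

```text
t 18.35 grasp [ 0.5691 -0.01    0.1677] yaw -8.46 tilt [ 2.e-04 -0.e+00 -1.e+00] F [-2.2  0.   1.7] w 0.193 
 -> xyz [ 0.24 -0.02  0.04] roll 0.0 q6 -0.07
```

{"method": "servo_tool", "body": {
  "deltas": [
    {"hand":0.5,"x":0.05,"y":0,"z":0,"roll":0},
    {"hand":0.5,"x":0.1,"y":0,"z":0,"roll":0},
    {"hand":0.5,"x":0.15,"y":0,"z":0,"roll":0},
    {"hand":0.5,"x":0.2,"y":0,"z":0,"roll":0},
    {"hand":0.5,"x":0.25,"y":0,"z":0,"roll":0},
    {"hand":0.5,"x":0.25,"y":0,"z":0,"roll":0},
    {"hand":0.5,"x":0.25,"y":0,"z":0,"roll":0},
    {"hand":0.5,"x":0.25,"y":0,"z":0,"roll":0},
    {"hand":0.5,"x":0.25,"y":0,"z":0,"roll":0},
    {"hand":0.5,"x":0.25,"y":0,"z":0,"roll":0}
  ]
}}

```text
time_s: 19.6
position: [0.5691, -0.01, 0.3324]
orientation: [0.536, 0.462, -0.535, 0.462]
contact_force: [-2.0, 0.6, 4.5]
gripper_width: 0.193
```

```bash
python3 -c "
from h import *
goal([.5689,-.0104,.1653],-8.5)
F=[]
for i in range(5): bot.get_image('wrist'); F.append(bot.sense()['contact_force'])
print(np.mean(F,0).round(2))"
```

```text
t 19.6 grasp [ 0.5692 -0.01    0.1651] yaw -8.46 tilt [ 2.e-04 -0.e+00 -1.e+00] F [-2.   0.6  4.5] w 0.193 
 -> xyz [-0.02 -0.02  0.04] roll 0.0 q6 -0.07
[-1.85  0.4   5.3 ]
```

{"method": "servo_tool", "body": {
  "deltas": [
    {"hand":0.5,"x":0.02,"y":0,"z":0,"roll":0},
    {"hand":0.5,"x":0.04,"y":0,"z":0,"roll":0},
    {"hand":0.5,"x":0.06,"y":0,"z":0,"roll":0},
    {"hand":0.5,"x":0.08,"y":0,"z":0,"roll":0},
    {"hand":0.5,"x":0.08,"y":0,"z":0,"roll":0},
    {"hand":0.5,"x":0.08,"y":0,"z":0,"roll":0},
    {"hand":0.5,"x":0.08,"y":0,"z":0,"roll":0},
    {"hand":0.5,"x":0.08,"y":0,"z":0,"roll":0},
    {"hand":0.5,"x":0.08,"y":0,"z":0,"roll":0},
    {"hand":0.5,"x":0.08,"y":0,"z":0,"roll":0}
  ]
}}

```text
time_s: 21.1
position: [0.5693, -0.01, 0.3323]
orientation: [0.536, 0.461, -0.535, 0.462]
contact_force: [-2.9, 0.9, 8.2]
gripper_width: 0.193
```

```bash
python3 -c "
from h import *
F=[]
for i in range(5): bot.get_image('wrist'); F.append(bot.sense()['contact_force'])
goal([.5689,-.0104,.1653],-8.5)
print(np.mean(F,0).round(2))"
```

```text
t 21.35 grasp [ 0.5695 -0.0101  0.165 ] yaw -8.46 tilt [ 1.2e-03 -3.0e-04 -1.0e+00] F [-2.1  0.1  8.7] w 0.192 
 -> xyz [-0.03 -0.05  0.04] roll 0.0 q6 -0.07
[-2.3   0.64  8.65]
```

The force rose to 8.7 N while the tool moved only 0.1 mm, so the button is on its stop. One final picture before handing in.

```bash
python3 -c "
from h import *
w=grab('wrist')['color'];a=grab('scene')['color'];b=grab('side')['color']
r=lambda i:cv2.resize(i,(400,300),interpolation=cv2.INTER_CUBIC)
cv2.imwrite('pics/fin.png',np.vstack([np.hstack([r(w[110:260,160:360]),r(w)]),np.hstack([r(a),r(b)])])[:,:,::-1])"
```

```text
(no output)
```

View pics/fin.png

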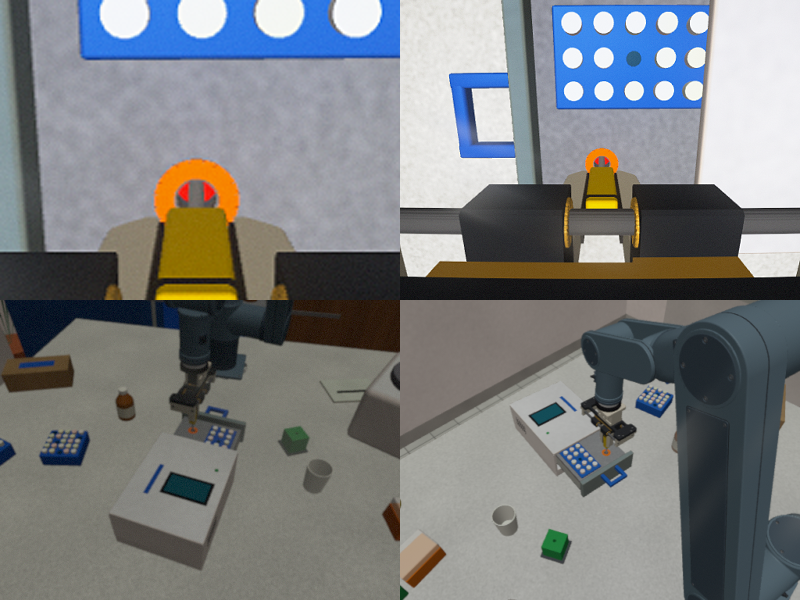

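The pin is inside the ring on the red button, the drawer is out, and the bottle, beaker and rack stand where they were.

```bash
python3 -c "
from bench import bot
print(bot.hand_in())"
```

```text
the job is handed in; nothing more can be done
None
```

The job is handed in: the drawer is out at its stop, and the arm is holding the reset button down with the stylus still in the gripper.

- **Drawer:** I pulled it by the blue bar until it would go no further, after about 119 mm of travel, with the pull force up to 18.5 N. I last measured its position just after letting go of the bar. In the final pictures it is still out.
- **Button:** I went down through the orange ring in small steps. Over the last 0.8 mm of commanded travel, the force rose from 5.3 N to 8.7 N while the tool moved only 0.1 mm. That means the button is on its stop, well under the 35 N limit.
- **Grip:** the finger opening reads about 18 mm, which matches the stylus handle.
- **Bottle, beaker and rack:** they look unmoved in the final pictures, though I did not measure them again. It took about 21 s of the 64 s.

**Disagreements:** The pictures and the computed tip and hole positions agreed to about 1 mm. A sideways force of about 2 N remains on the pin, possibly light rubbing on the hole or button. I also tried to find the orange ring automatically in the scene camera, but the colour mask missed it, so I placed the hole from the wrist camera and the handle's geometry.

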